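# Spin the spice turntable and stop it at the tab

## Task

Run in the cleaned spice turntable: with a fingertip, flick its wheel counter-clockwise (seen from above) so that it spins freely and its rim knob passes the upright metal tab at least once with nobody touching it. When the knob comes round to the tab on a later pass, brake the spinning wheel with a fingertip so that it stops at once with the knob in front of the tab, then take the hand away; the wheel must not stop anywhere else after its free pass and be steered to the tab afterwards. Grasp nothing, and leave everything else on the worktop where it is.

Things in the scene. Friction and masses are not known exactly. Their poses are not given: they have to be found in the camera images.
- stand: Fixed steel stand of the spice turntable, foot 200 mm across, 12 mm thick; origin on the worktop on the wheel's vertical axis, z up. One upright metal tab (40 mm wide, 12 mm thick, top 69 mm above the worktop) stands just outside the wheel's rim, on the stand's own -x side, its centre 157 mm from the axis.
- wheel_top (a point): Centre of the flat top of the wooden wheel (280 mm across, 16 mm thick; top 46 mm above the worktop). Five spice jars are fixed round it, reaching 72 mm from the axis and 70 mm above the wheel's top. The flat ring from 110 to 137 mm from the axis is clear all round: there a fingertip can wait beside the knob's path and press down to brake; 5 N stops the wheel almost at once.
- knob (a point): Centre (half-way up) of the one small wooden knob standing on the wheel, 14 to 18 mm in diameter, 34 mm tall (from 46 to 80 mm above the worktop), fixed to the wheel 100 mm from the axis. It can be pushed sideways to flick the wheel.
- stop_spot (a point): Fixed point on the wheel's side of the tab, 100 mm from the axis and 63 mm above the worktop, where the knob's centre has to stop. The knob is in front of the tab while its centre is within the tab's 40 mm width (20 mm either way of this point).
- wheel (a joint): Angle of the wheel in rad, growing counter-clockwise seen from above, no end stops; at 0, 6.28, 12.57 ... the knob is exactly in front of the tab. Starts between -5.0 and -1.7. The wheel weighs about 0.9 kg, is balanced, and coasts on a light bearing: each second it loses about 17 to 27 percent of its speed and a further 0.17 to 0.27 rad/s (from 4 rad/s it coasts about 11 rad in 7 s). It stays where it stops.
- mug_a: White enamel mug, 84 mm across, 85 mm tall, with a side handle; origin under its centre. Leave alone.
- mug_b: Second such mug. Leave alone.
- jar: Loose amber glass jar, 56 mm across, 80 mm tall, standing close to the wheel on the side away from the tab; origin under its centre. Leave alone.
- comal: Round clay comal (shallow griddle), 260 mm across with two side lugs, 20 mm high; origin under its centre. Leave alone.
- warmer: White plastic tortilla warmer, 208 mm across, 90 mm high, with a latch; origin under its centre. Leave alone.
- pot_holder: Flat dark silicone pot holder, 160 mm square, 8 mm thick; origin under its centre. Leave alone.
- paddle: Wooden stirring paddle lying flat, 240 mm long, 10 mm thick; origin on its underside near the middle. Leave alone.

How it is judged:
By the outcome, as a careful person would: the job done as asked, in the order asked, and still so for the second after the job is handed in, with the robot touching nothing.
It also fails if it takes over 38 s, if anything falls off the work surface, if the arm or the gripper's body presses on something with over 40 N, if the wrist force passes 120 N, or if a joint passes its speed limit or range.

## Robot

A 7-joint arm with a two-finger parallel gripper is mounted at the origin on the work surface. World frame = base frame: x ahead of the robot, y to its left, z up, the work surface at z = 0. Lengths are in mm, angles in rad, forces in N, time in s.
With the tool pointing down it reaches from about 425 to 875 mm from the base axis. Payload 4.7 kg.
Tool frame: the origin (TCP) lies midway between the tips of the shut fingers; the grasp point (between the pads) lies 19 mm behind it; y points along the fingers, x is the direction in which the jaws open and shut, and the axes are right-handed (so a half turn about y gives the same grasp; the last joint's range is limited). The gripper opens to 85 mm and grips with 20 to 120 N. Pads are 22 mm wide; open, the fingers measure 114 mm over their backs; the gripper's body (76 mm by 85 mm) begins 54 mm behind the grasp point. The pads swing forward as they close: fully open they stand 13 mm farther back than shut.
Start: joints at [1.131, 0.321, -0.07, 1.45, 0.023, 1.371, -0.057], TCP at [284.934, -584.241, 231.349] pointing down, gripper open.
Joint ranges: [-2.86, 2.86], [-0.3, 2.09], [-1.38, 1.24], [0.06, 2.45], [-1.56, 4.7], [0.09, 2.05], [-2.69, 2.69]. Speed limits (rad/s): [2.57, 2.57, 3.14, 3.14, 3.14, 3.14, 3.14].

## Interface

Orientations are given as [roll, pitch, yaw] about the fixed x, y, z axes, in that order (R = Rz(yaw) Ry(pitch) Rx(roll)).
In Python, from rig import manip gives the robot as it stands.
- The arm moves only by the tool carry_out, never from a script. Its argument "targets" is a list of rows, each an object with "delta_pos": the shift along the tool's x, y, z in mm, a list of three; "roll": the turn about the tool's y in degrees. In form: [{"delta_pos": [x, y, z], "roll": roll}, ...]. A call has 1 to 5 rows; each row is the pose to reach, as a shift and turn from the pose measured when the call began, along the tool's axes at that moment; what a row does not reach only later rows make up. A row lasts 1/8 s, in which the tool goes at most 62.5 mm and 10.7 degrees, less where a joint would pass 70% of its speed; a pose out of reach is approached as far as the arm can. A call with a gripper value outside its range is refused whole. "grip" is the closure, from 0 (fully open) to 1 (shut), set as the call begins (left out, the last holds). The fingers move at their own pace and stop on an object; "newtons" is the grip in N (left out, the last holds). Time passes only in rows, so rows that repeat a pose let the fingers close. It gives the time, the measured TCP pose, the force and the opening at its end, in the units of the state.
- manip.state(): the state, without advancing time (a new reading comes with each control period).
- manip.get_image(name): name is "side" or "top" or "wrist"; returns a dict with "image" (384x512x3 uint8, blue, green, red), "intrinsics" (3x3 intrinsics, pixels), "extrinsics" (4x4, takes a point from world to camera coordinates). Camera axes: x right, y down, z forward; pixel columns grow to the right and rows downward; lengths in mm; the calibration is good to about 2 mm. A picture is of the moment at which its call begins. There is no depth.
- manip.close_job(): hands the job in, once; it reports no verdict.
Trained networks look in the newest picture that a camera, given by its name, has taken for a name from the list of things; names that differ only in an ending like _2 or _b are one class to them, and where a whole thing is asked for, a point or a joint stands for the part that bears it (a point fixed in the world has none). Each returns a list of dicts, best first, with "conf" (0 to 1); they miss things now and then, are a little off and sometimes report something else, mostly with a low value. They report only what shows in the picture. A call takes as long as a camera call.
- manip.find_in(camera, target): "rect" ([left, top, right, bottom] as shares, 0 to 1, of the picture: columns of its width, rows of its height, round what is visible of it).
- manip.landmark_of(camera, target): "location" ([row, column] as shares, 0 to 1, of the picture: columns of its width, rows of its height: a listed point, or the origin of a listed thing).
The state is a dict: "time_s": time; "joints": joint angles; "joint_vel": joint speeds; "joint_efforts": joint torques, N m; "ee_pos": TCP position; "orientation": TCP orientation; "ft_force": force on the tool from outside, world axes, zero at the start; "moment": the same for the moment, N m; "grip_width": finger opening in mm.
Only numpy, scipy, OpenCV 4.12 (cv2) and the standard library are available. Lean on these libraries where they do the work, as an engineer would, in place of code of your own. Each camera call takes 0.05 s, during which the arm holds its last target. There are 200 camera calls.

## Working session

There is one attempt and no reset: what is moved stays moved. The work goes in short steps, Python scripts to look and compute and a tool call to move; the robot and the scene stay as the last step left them, time stands still between calls to the robot, and variables do not carry over. Pictures are saved under pics/ and viewed, about 8 in all and at most 12, crops included, and the job is handed in when it is done.

Besides the shell and the picture viewer there is one more tool, called after "Emit:" as name(argument=value, ...) on one line, values as JSON. carry_out: Moves the arm, as the interface text tells. Its arguments: {"type":"object","properties":{"targets":{"type":"array","items":{"type":"object","properties":{"delta_pos":{"type":"array","items":{"type":"number"}},"roll":{"type":"number"}}}},"grip":{"type":"number"},"newtons":{"type":"number"}},"required":["targets"]}

```bash
mkdir -p pics; ls; cat > h.py <<'E'
import numpy as np, cv2
from rig import manip
def cam(n):
    d=manip.get_image(n); return d['image'],np.array(d['intrinsics']),np.array(d['extrinsics'])
def onplane(px,K,E,z):
    # px=(col,row)
    R,t=E[:3,:3],E[:3,3]; c=-R.T@t
    d=R.T@np.linalg.inv(K)@np.array([px[0],px[1],1.]); return c+d*(z-c[2])/d[2]
def proj(p,K,E):
    q=K@(E[:3,:3]@np.array(p)+E[:3,3]); return q[:2]/q[2]
E
python3 - <<'E'
from h import *
np.set_printoptions(precision=1,suppress=True)
print(manip.state())
ims=[]
for n in('top','side'):
    im,K,E=cam(n); cv2.imwrite(f'pics/{n}0.png',im); print(n,'cam',-E[:3,:3].T@E[:3,3])
    for t,z in(('stand',0),('wheel_top',46),('knob',63),('stop_spot',63),('mug_a',0),('jar',0),('warmer',0),('comal',0),('pot_holder',0),('paddle',0)):
        for r in manip.landmark_of(n,t)[:2]:
            l=r['location']; print(n,t,round(r['conf'],2),np.array([l[1]*512,l[0]*384]),onplane((l[1]*512,l[0]*384),K,E,z))
    ims.append(im)
cv2.imwrite('pics/a.png',cv2.resize(np.vstack(ims),(800*512//1024*1,600)))
E
```

```text
pics
{'time_s': 0.0, 'joints': array([ 1.1,  0.3, -0.1,  1.5,  0. ,  1.4, -0.1]), 'joint_vel': array([ 0.,  0.,  0., -0., -0., -0.,  0.]), 'joint_efforts': array([ -0. , -49.4,  -0.4, -31.4,   0. ,   0. ,  -0. ]), 'ee_pos': array([ 284.7, -583.7,  230.2]), 'orientation': array([-1.6,  0. , -1.1]), 'ft_force': array([-0.3,  0.2, -0.2]), 'moment': array([ 0.,  0., -0.]), 'grip_width': 85.17036067531434}
top cam [ 352.5   -1.8 1417.4]
top stand 0.73 [266.4 190.1] [549.  -43.5   0. ]
top wheel_top 0.58 [266.2 187.4] [551.7 -41.3  46. ]
top knob 0.83 [288.2 165.5] [ 623.4 -111.8   63. ]
top stop_spot 0.71 [252.9 215.1] [457.6   0.7  63. ]
top mug_a 0.81 [151.5 238.1] [377.1 340.9   0. ]
top mug_a 0.7 [335.8 139.3] [ 731.8 -280.6    0. ]
top jar 0.61 [291.9 143.3] [ 714.4 -128.8    0. ]
top warmer 0.68 [103.2 201.8] [496.6 512.5   0. ]
top comal 0.78 [387.5 207.2] [ 499.5 -454.5    0. ]
top pot_holder 0.87 [338.2 269.6] [ 287.2 -287.     0. ]
top pot_holder 0.19 [291.1 143.6] [ 713.3 -126.1    0. ]
top paddle 0.6 [172.6 132.7] [743.6 286.6   0. ]
side cam [ -231.4 -1064.3  1226.3]
side stand 0.93 [262.6 209.5] [554.3 -30.8   0. ]
side wheel_top 0.92 [263.4 202.7] [548.7 -41.5  46. ]
side knob 0.73 [292.9 199.2] [ 639.3 -101.4   63. ]
side knob 0.53 [266.9 203.9] [544.3 -68.5  63. ]
side stop_spot 0.59 [239.6 199. ] [476.5   9.1  63. ]
side mug_a 0.71 [174.1 174.9] [373.  339.9   0. ]
side mug_a 0.58 [343.3 234. ] [ 720.8 -297.4    0. ]
side comal 0.77 [330.6 293.3] [ 507.7 -466.7    0. ]
side pot_holder 0.91 [239.9 288.2] [ 280.1 -288.     0. ]
side paddle 0.7 [255.  150.1] [748.2 296.6   0. ]
```

View pics/top0.png

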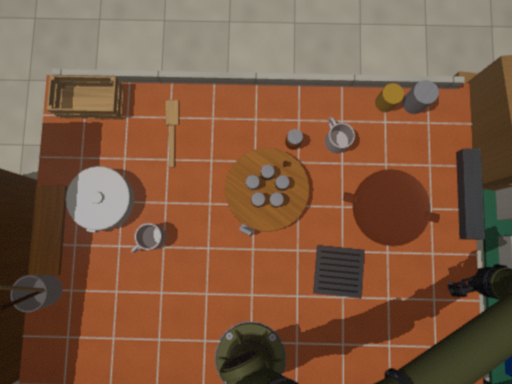

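View pics/side0.png

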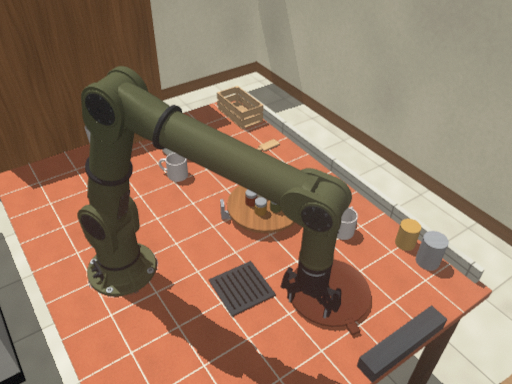

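```bash
cat >> h.py <<'E'
def rel(p,yaw_now=None):
    s=manip.state(); r=s['orientation']; 
    from scipy.spatial.transform import Rotation as Ro
    R=Ro.from_euler('xyz',r).as_matrix()
    return R.T@(np.array(p)-s['ee_pos'])
E
python3 - <<'E'
from h import *
print(manip.state()['orientation'],manip.state()['joints'])
for p in([500,-260,180],[579,-139,150],[579,-139,110],[579,-139,60]): print(p,rel(p).round(1))
im,K,E=cam('top')
print(onplane((247,230),K,E,69),onplane((288.2,164),K,E,63))
cv2.imwrite('pics/c1.png',cv2.resize(im[135:245,210:320],None,fx=5,fy=5,interpolation=cv2.INTER_CUBIC))
E
```

```text
[-1.57082359e+00 -1.50634864e-04 -1.11701031e+00] [ 1.13108863  0.32099531 -0.07005676  1.45046139  0.02257267  1.37077112
 -0.05689338]
[500, -260, 180] [-197.2   51.3  335.4]
[579, -139, 150] [-271.3   81.3  459.5]
[579, -139, 110] [-271.3  121.3  459.5]
[579, -139, 60] [-271.3  171.3  459.5]
[408.82014138  18.47243077  69.        ] [ 628.44077276 -111.70212468   63.        ]
```

View pics/c1.png

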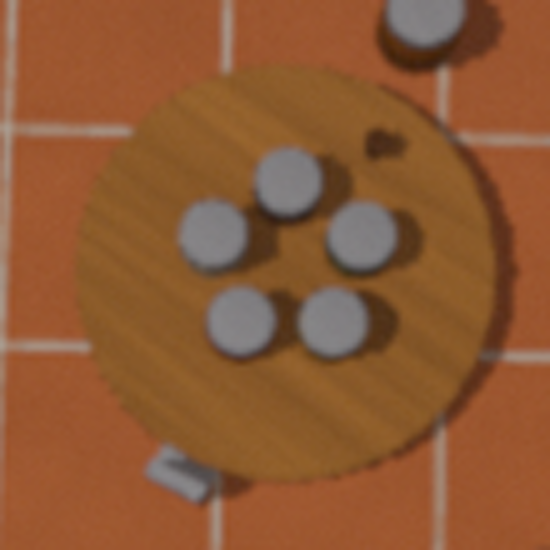

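Emit:
carry_out(targets=[{"delta_pos": [-30, 10, 52], "roll": -9}, {"delta_pos": [-60, 20, 104], "roll": -18}, {"delta_pos": [-90, 30, 156], "roll": -28}, {"delta_pos": [-120, 40, 208], "roll": -28}, {"delta_pos": [-150, 48, 260], "roll": -28}], grip=1, newtons=20)

```text
time_s: 1.78
ee_pos: [453.6, -333.8, 183.2]
orientation: [-1.571, -0.001, -0.629]
ft_force: [0.7, -0.1, -0.5]
grip_width: -0.0
```

```bash
python3 - <<'E'
from h import *
s=manip.state();print(s['time_s'],s['ee_pos'],s['orientation'],s['grip_width'])
for p in([576,-140,130],[576,-140,100],[576,-140,60]): print(p,rel(p).round(1))
E
```

```text
1.775 [ 453.64939002 -333.83037848  183.22615966] [-1.57106524e+00 -6.30438062e-04 -6.28522477e-01] -0.010093310567260465
[576, -140, 130] [-15.   53.2 228.7]
[576, -140, 100] [-15.   83.2 228.7]
[576, -140, 60] [-15.1 123.2 228.8]
```

Emit:
carry_out(targets=[{"delta_pos": [-4, 10, 55], "roll": 0}, {"delta_pos": [-8, 22, 112], "roll": 0}, {"delta_pos": [-11, 33, 170], "roll": 0}, {"delta_pos": [-15, 45, 225], "roll": 0}, {"delta_pos": [-15, 60, 229], "roll": 0}])

```text
time_s: 2.4
ee_pos: [578.7, -133.5, 123.4]
orientation: [-1.567, -0.001, -0.62]
ft_force: [-0.0, -0.1, -0.2]
grip_width: -0.3
```

```bash
python3 - <<'E'
from h import *
np.set_printoptions(precision=1,suppress=True)
s=manip.state();print(s['time_s'],s['ee_pos'],s['orientation'])
ims=[]
for n in('wrist','side'):
    im,K,E=cam(n); print(n,-E[:3,:3].T@E[:3,3])
    for t,z in(('wheel_top',46),('knob',63),('stop_spot',63)):
        for r in manip.landmark_of(n,t)[:2]:
            l=r['location']; print(n,t,round(r['conf'],2),np.array([l[1]*512,l[0]*384]),onplane((l[1]*512,l[0]*384),K,E,z))
    ims.append(im)
c=cv2.resize(ims[1][140:260,180:340],(512,384),interpolation=cv2.INTER_CUBIC)
cv2.imwrite('pics/w1.png',cv2.resize(np.vstack([ims[0],c]),(400,600),interpolation=cv2.INTER_AREA))
E
```

```text
2.4 [ 578.7 -133.5  123.4] [-1.6 -0.  -0.6]
wrist [625.3 -68.  266.9]
wrist knob 0.55 [292.4 122.8] [ 630.1 -100.2   63. ]
side [ -231.4 -1064.3  1226.3]
side wheel_top 0.57 [266.7 205.2] [550.8 -59.3  46. ]
side knob 0.91 [292.7 201.8] [ 629.7 -112.2   63. ]
side stop_spot 0.86 [240.5 202.4] [468.8  -8.1  63. ]
```

View pics/w1.png

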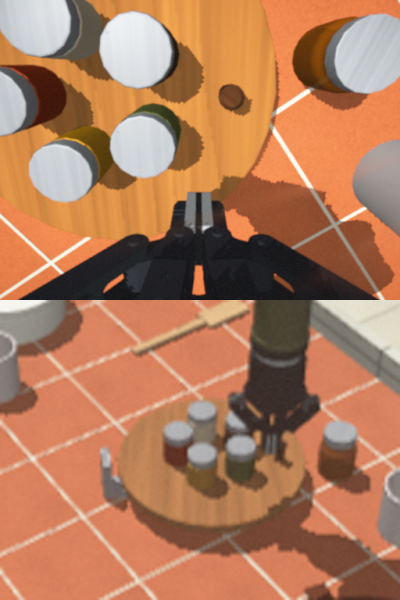

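Emit:
carry_out(targets=[{"delta_pos": [0, 0, 0], "roll": 10.5}, {"delta_pos": [0, 0, 0], "roll": 21}, {"delta_pos": [0, 0, 0], "roll": 31.5}, {"delta_pos": [0, 0, 0], "roll": 42}, {"delta_pos": [0, 0, 0], "roll": 52}])

```text
time_s: 3.42
ee_pos: [576.1, -142.5, 124.6]
orientation: [-1.569, -0.002, -1.546]
ft_force: [-0.4, -0.3, 0.2]
grip_width: -0.2
```

Emit:
carry_out(targets=[{"delta_pos": [0, 0, 0], "roll": 10.5}, {"delta_pos": [0, 0, 0], "roll": 21}, {"delta_pos": [0, 0, 0], "roll": 21}])

```text
time_s: 3.8
ee_pos: [576.1, -143.3, 125.2]
orientation: [-1.567, -0.001, -1.912]
ft_force: [0.3, -0.7, 0.4]
grip_width: 0.2
```

```bash
python3 - <<'E'
from h import *
np.set_printoptions(precision=1,suppress=True)
s=manip.state();print(s['time_s'],s['ee_pos'],s['orientation']*57.3,s['joints'])
for z in(90,64): print(rel([583,-139,z]))
print('arc')
C=np.array([548,-42])
for d in range(-70,25,5):
    a=np.radians(d); p=[*(C+103*np.array([np.cos(a),np.sin(a)])),64]; print(d,rel(p))
im,K,E=cam('side')
for r in manip.landmark_of('side','knob'): l=r['location'];print(r['conf'],onplane((l[1]*512,l[0]*384),K,E,63))
cv2.imwrite('pics/s2.png',cv2.resize(im[130:260,190:340],None,fx=5,fy=4.6,interpolation=cv2.INTER_CUBIC))
E
```

```text
3.8 [ 576.1 -143.3  125.2] [ -89.8   -0.1 -109.5] [ 0.4  0.3 -0.3  1.7  0.1  1.1 -1.8]
[-6.4 35.2  4.9]
[-6.4 61.2  4.8]
arc
-70 [-6.7 61.2  5. ]
-65 [-12.7  61.2  11.6]
-60 [-19.3  61.2  17.8]
-55 [-26.4  61.2  23.3]
-50 [-33.9  61.2  28.2]
-45 [-41.8  61.2  32.4]
-40 [-50.1  61.2  35.9]
-35 [-58.7  61.2  38.7]
-30 [-67.4  61.2  40.7]
-25 [-76.3  61.2  42. ]
-20 [-85.3  61.2  42.4]
-15 [-94.3  61.2  42.1]
-10 [-103.2   61.2   41. ]
-5 [-112.    61.2   39.1]
0 [-120.6   61.1   36.5]
5 [-128.9   61.1   33.1]
10 [-136.9   61.1   29. ]
15 [-144.5   61.    24.3]
20 [-151.7   61.    18.9]
0.93 [ 616.4 -111.7   63. ]
0.46 [534.2 -67.5  63. ]
0.18 [697.8 217.7  63. ]
```

View pics/s2.png

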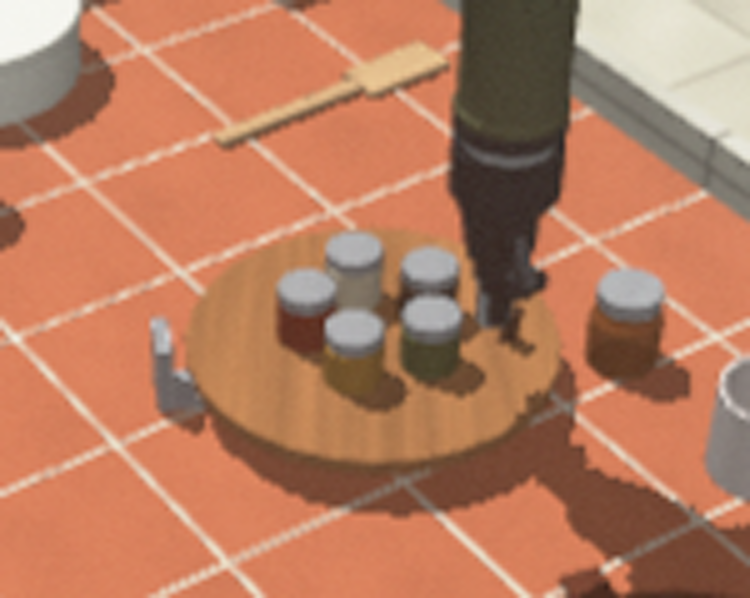

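Emit:
carry_out(targets=[{"delta_pos": [-4, 30, 3], "roll": 0}, {"delta_pos": [-6.5, 61, 5], "roll": 0}, {"delta_pos": [-6.5, 61, 5], "roll": 0}])

```text
time_s: 4.28
ee_pos: [581.1, -138.1, 61.6]
orientation: [-1.573, -0.001, -1.908]
ft_force: [0.7, -0.8, 0.5]
grip_width: 0.0
```

```bash
python3 - <<'E'
from h import *
np.set_printoptions(precision=1,suppress=True)
s=manip.state();print(s['time_s'],s['ee_pos'],s['orientation']*57.3,s['ft_force'])
C=np.array([548,-42])
for d in (-70,-55,-33,0,12):
    a=np.radians(d); p=[*(C+103*np.array([np.cos(a),np.sin(a)])),64]; print(d,rel(p))
E
```

```text
4.275 [ 581.1 -138.1   61.6] [ -90.1   -0.1 -109.3] [ 0.7 -0.8  0.5]
-70 [-0.1 -2.4  2.2]
-55 [-19.7  -2.5  20.7]
-33 [-55.4  -2.6  37.1]
0 [-113.8   -2.6   34.2]
12 [-133.3   -2.6   25. ]
```

Emit:
carry_out(targets=[{"delta_pos": [-20, -2, 20], "roll": 0}, {"delta_pos": [-55, -2, 37], "roll": 0}, {"delta_pos": [-114, -3, 34], "roll": 0}, {"delta_pos": [-132, -15, 26], "roll": 0}, {"delta_pos": [-132, -55, 26], "roll": 0}])

```text
time_s: 4.9
ee_pos: [647.7, -19.1, 116.0]
orientation: [-1.577, -0.002, -1.902]
ft_force: [0.8, -0.9, 0.3]
grip_width: 0.2
```

```bash
cat >> h.py <<'E'
import json,os
C=np.array([548,-42.]);TA=np.radians(156.5)
def look(n):
    t=manip.state()['time_s']; im,K,E=cam(n); t1=manip.state()['time_s']; out=[]
    for r in manip.landmark_of(n,'knob'):
        l=r['location'];p=onplane((l[1]*512,l[0]*384),K,E,63)[:2]-C
        th=(np.arctan2(p[1],p[0])-TA)%(2*np.pi)
        if r['conf']>.3: out.append((round(r['conf'],2),int(np.hypot(*p)),round(th,2)))
    print(n,round(t,3),round(t1,3),manip.state()['time_s'],out)
    return im
E
python3 - <<'E'
from h import *
s=manip.state();print(s['time_s'],s['ee_pos'],s['orientation']*57.3)
print(rel([548,81,62]),s['joints'])
look('side');look('side');im=look('top');im2=look('wrist')
cv2.imwrite('pics/t3.png',cv2.resize(np.hstack([im,im2]),(800,300)))
E
```

```text
4.9 [647.73398166 -19.05538837 116.02705072] [-9.03603674e+01 -8.77163952e-02 -1.08985884e+02]
[ -62.26568381   54.71387079 -126.51579748] [ 0.23179326  0.41446913 -0.31017621  1.57863896  0.13259546  1.17569574
 -2.00767856]
side 4.9 4.95 5.0 []
side 5.0 5.05 5.1 [(0.82, 94, np.float64(5.67))]
top 5.1 5.15 5.2 [(0.66, 103, np.float64(6.18))]
wrist 5.2 5.25 5.3 []
```

View pics/t3.png

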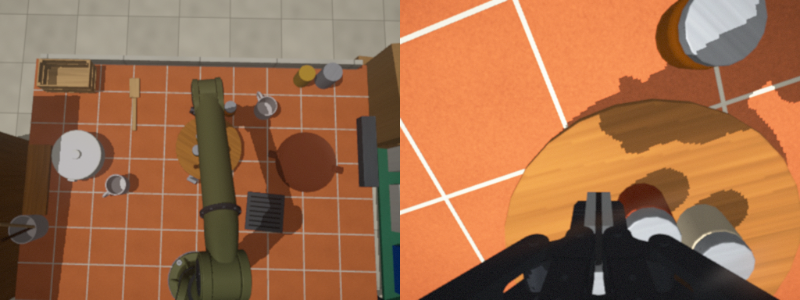

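Emit:
carry_out(targets=[{"delta_pos": [-25, 0, -6], "roll": -10.5}, {"delta_pos": [-46, 0, -14], "roll": -21}, {"delta_pos": [-62, 0, -42], "roll": -31.5}, {"delta_pos": [-70, 0, -73], "roll": -42}, {"delta_pos": [-70, 0, -73], "roll": -52.5}])

```text
time_s: 5.92
ee_pos: [600.4, 69.8, 114.8]
orientation: [-1.577, 0.003, -0.982]
ft_force: [1.0, -0.5, 0.3]
grip_width: -0.4
```

```bash
python3 - <<'E'
from h import *
look('side');look('side')
s=manip.state();print(s['time_s'],s['ee_pos'],s['orientation']*57.3)
print(rel([601,72,56]))
E
```

```text
side 5.925 5.975 6.025 [(0.6, 294, np.float64(4.61))]
side 6.025 6.075 6.125 [(0.84, 94, np.float64(4.04))]
6.125 [602.72412424  66.65122876 115.06657566] [-90.27993198   0.10607848 -57.0891016 ]
[-5.31769223 59.06888986  1.74089577]
```

Emit:
carry_out(targets=[{"delta_pos": [-5, 0, 2], "roll": -10.5}, {"delta_pos": [-5, 10, 2], "roll": -21}, {"delta_pos": [-5, 25, 2], "roll": -32}])

```text
time_s: 6.5
ee_pos: [602.2, 71.4, 90.0]
orientation: [-1.574, 0.003, -0.44]
ft_force: [-0.2, -0.1, -1.4]
grip_width: -0.1
```

```bash
python3 - <<'E'
from h import *
for i in range(6): look('side' if i%3 else 'top')
s=manip.state();print(s['time_s'],s['ee_pos'],s['orientation']*57.3)
print(rel([601,72,56]))
E
```

```text
top 6.5 6.55 6.6 []
side 6.6 6.65 6.7 [(0.89, 92, np.float64(0.03))]
side 6.7 6.75 6.8 [(0.79, 93, np.float64(0.34))]
top 6.8 6.85 6.9 [(0.57, 95, np.float64(0.69))]
side 6.9 6.95 7.0 [(0.56, 106, np.float64(1.06))]
side 7.0 7.05 7.1 [(0.78, 115, np.float64(1.38))]
7.1 [601.74581529  71.99834935  90.42972175] [-90.17334143   0.20027069 -25.37472083]
[-0.55424002 34.43264894 -0.21791643]
```

Emit:
carry_out(targets=[{"delta_pos": [-0.5, 25, 0], "roll": 0}, {"delta_pos": [-0.5, 36, 0], "roll": 0}])

```text
time_s: 7.35
ee_pos: [600.4, 72.0, 53.3]
orientation: [-1.575, 0.005, -0.443]
ft_force: [-0.7, 0.2, -0.3]
grip_width: 0.0
```

```bash
python3 - <<'E'
from h import *
for i in range(9): look('side' if i%4!=3 else 'top')
s=manip.state();print(s['time_s'],s['ee_pos'],s['orientation']*57.3,s['ft_force'])
E
```

```text
side 7.35 7.4 7.45 [(0.76, 120, np.float64(2.45))]
side 7.45 7.5 7.55 [(0.62, 116, np.float64(2.72))]
side 7.55 7.6 7.65 [(0.73, 104, np.float64(3.05))]
top 7.65 7.7 7.75 [(0.89, 98, np.float64(3.28))]
side 7.75 7.8 7.85 [(0.61, 105, np.float64(3.62))]
side 7.85 7.9 7.95 [(0.64, 106, np.float64(3.8))]
side 7.95 8.0 8.05 [(0.7, 99, np.float64(4.01))]
top 8.05 8.1 8.15 [(0.73, 96, np.float64(4.29))]
side 8.15 8.2 8.25 [(0.67, 96, np.float64(4.53))]
8.25 [601.12195109  72.16200027  54.4199469 ] [-90.17334262   0.20443961 -25.37823319] [-0.41028755 -0.51541909  0.90092946]
```

```bash
cat > fit.py <<'E'
import numpy as np
from scipy.optimize import least_squares
T=2*np.pi
D=[(5.1,-.1,1),(6.025,4.04,0),(6.6,.03+T,0),(6.7,.34+T,0),(6.8,.69+T,1),(6.9,1.06+T,0),(7.0,1.38+T,0),(7.35,2.45+T,0),(7.45,2.72+T,0),(7.55,3.05+T,0),(7.65,3.28+T,1),(7.75,3.62+T,0),(7.85,3.8+T,0),(7.95,4.01+T,0),(8.05,4.29+T,1),(8.15,4.53+T,0)]
def run(extra=[]):
    d=np.array(D+extra)
    def ang(p,t):
        th,w,a,b=p[:4]; s=t-7.5
        # w'=-a w-b
        return th+(w+b/a)*(1-np.exp(-a*s))/a-b/a*s
    def f(p):
        r=(ang(p,d[:,0])+(1-d[:,2])*(p[4]*np.cos(d[:,1])+p[5]*np.sin(d[:,1]))-d[:,1])/.06
        return np.r_[r,(p[2]-.25)/.05,(p[3]-.22)/.03,p[4]/.08,p[5]/.08]
    q=least_squares(f,[9.2,2.9,.25,.22,0,0]); p=q.x
    tt=np.arange(8,12,.001); A=ang(p,tt); i=np.argmin(abs(A-2*T))
    cov=np.linalg.inv(q.jac.T@q.jac)
    print('p',p.round(3),'rms',np.sqrt(np.mean(f(p)[:-4]**2)).round(2),'t4pi',tt[i],'w',(A[i+1]-A[i])/.001,'sd',np.sqrt(np.diag(cov)).round(3))
    for t in (8.4,8.6,8.8,9.0): print(t,(ang(p,t)-2*T).round(2))
if __name__=='__main__': run()
E
python3 fit.py
```

```text
p [ 9.150e+00  2.821e+00  1.870e-01  2.150e-01 -9.000e-03  2.500e-02] rms 0.48 t4pi 8.971999999999461 w 1.8645936726926493 sd [0.018 0.039 0.014 0.03  0.026 0.029]
8.4 -1.16
8.6 -0.73
8.8 -0.33
9.0 0.05
```

Emit:
carry_out(targets=[{"delta_pos": [0, 4, 0], "roll": 0}])

```text
time_s: 8.38
ee_pos: [601.4, 72.2, 50.6]
orientation: [-1.573, 0.003, -0.443]
ft_force: [-0.5, -0.3, 0.7]
grip_width: -0.2
```

```bash
python3 - <<'E'
from h import *
look('side');look('top')
for i in range(2): look('side')
s=manip.state();print(s['time_s'],s['ee_pos'],s['ft_force'])
E
```

```text
side 8.375 8.425 8.475 [(0.89, 84, np.float64(5.28)), (0.75, 351, np.float64(5.71)), (0.5, 88, np.float64(6.21))]
top 8.475 8.525 8.575 []
side 8.575 8.625 8.675 [(0.87, 84, np.float64(5.74))]
side 8.675 8.725 8.775 [(0.66, 95, np.float64(5.92))]
8.775 [601.17601208  72.18526783  50.49693842] [ 0.03586062 -0.03321324 -0.81158172]
```

```bash
cat > fit2.py <<'E'
import numpy as np
from scipy.optimize import least_squares
T=2*np.pi
S=[(5.0,94,5.67-T),(6.025,94,4.04),(6.6,92,T+.03),(6.7,93,T+.34),(6.9,106,T+1.06),(7.0,115,T+1.38),(7.35,120,T+2.45),(7.45,116,T+2.72),(7.55,104,T+3.05),(7.75,105,T+3.62),(7.85,106,T+3.8),(7.95,99,T+4.01),(8.15,96,T+4.53),(8.375,84,T+5.28),(8.575,84,T+5.74),(8.675,95,T+5.92)]
Tp=[(5.1,103,-.1),(6.8,95,T+.69),(7.65,98,T+3.28),(8.05,96,T+4.29)]
S=np.array(S);Tp=np.array(Tp)
def ang(p,t):
    th,w,a,b=p[:4]; s=t-7.5
    return th+(w+b/a)*(1-np.exp(-a*s))/a-b/a*s
def f(p):
    o=[]
    for d,ox,oy in((S,p[4],p[5]),(Tp,p[6],p[7])):
        A=ang(p,d[:,0]); o+=[(100*np.cos(A)+ox-d[:,1]*np.cos(d[:,2]))/6,(100*np.sin(A)+oy-d[:,1]*np.sin(d[:,2]))/6]
    return np.r_[np.concatenate(o),(p[2]-.25)/.05,(p[3]-.22)/.03,p[6:]/3]
q=least_squares(f,[9.2,2.9,.25,.22,0,0,0,0],loss='soft_l1');p=q.x
print(p.round(3),np.sqrt(np.diag(np.linalg.inv(q.jac.T@q.jac))).round(3))
print('resid S',(f(p)[:32]*6).round(0))
tt=np.arange(8,12,.001);A=ang(p,tt);i=np.argmin(abs(A-2*T));print(tt[i],(A[i+1]-A[i])*1000)
for t in(8.775,8.825,8.875,8.925,8.975,9.025):print(t,(ang(p,t)-2*T).round(3))
E
python3 fit2.py
```

```text
[ 9.172  2.932  0.161  0.214 -6.384  6.483 -0.818  1.32 ] [0.022 0.03  0.013 0.031 2.168 2.036 2.517 2.605]
resid S [ -2. -10.   2.   1.  -4.  -5.  10.   7.  -2.  -3.   3.   3.   5.  -4.
   3.  -3.   3.   2.  -0.   6.  -2.  -9.  -6.  -2.   8.  11.   5.  -2.
   1. -11.  -8.   2.]
8.858999999999524 2.095197897698853
8.775 -0.178
8.825 -0.071
8.875 0.034
8.925 0.138
8.975 0.24
9.025 0.341
```

Emit:
carry_out(targets=[{"delta_pos": [0, 11, 0], "roll": 0}, {"delta_pos": [0, 11, 0], "roll": 0}])

```text
time_s: 9.02
ee_pos: [607.0, 70.6, 45.9]
orientation: [-1.571, -0.008, -0.445]
ft_force: [-2.4, -5.2, 28.0]
grip_width: 0.4
```

```bash
python3 - <<'E'
from h import *
im=look('side');look('side')
s=manip.state();print(s['time_s'],s['ee_pos'],s['ft_force'])
cv2.imwrite('pics/s4.png',cv2.resize(im[130:260,190:340],None,fx=5,fy=4.6,interpolation=cv2.INTER_CUBIC))
E
```

```text
side 9.025 9.075 9.125 [(0.9, 95, np.float64(6.2))]
side 9.125 9.175 9.225 [(0.69, 95, np.float64(6.13))]
9.225 [606.81031658  70.68888609  45.95880951] [-2.79663764 -4.33928202 27.96810495]
```

View pics/s4.png

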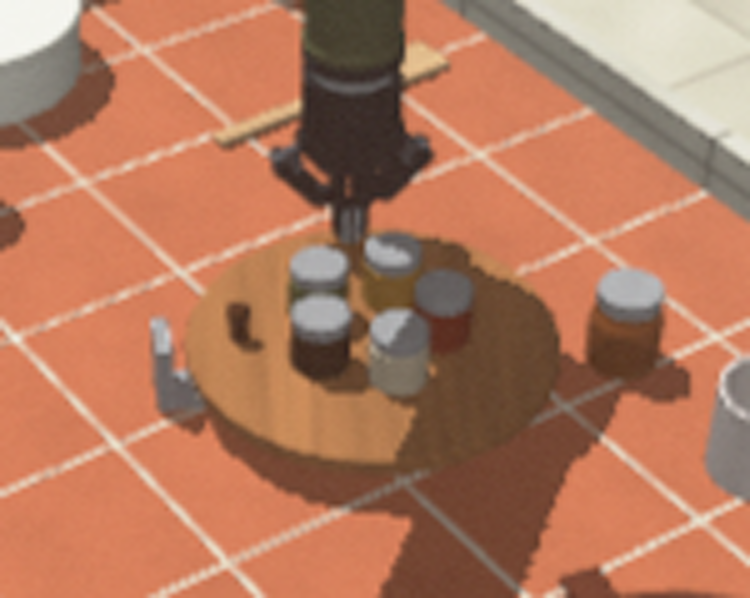

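```bash
python3 - <<'E'
from h import *
np.set_printoptions(precision=1,suppress=True)
im=look('side'); d=manip.get_image('side');K,E=np.array(d['intrinsics']),np.array(d['extrinsics'])
for n in('stop_spot','knob','wheel_top'):
    print(n,[(round(r['conf'],2),np.array(r['location'])[::-1]*[512,384]) for r in manip.landmark_of('side',n)])
for s in(-.2,0,.2):
    a=TA+s; print(s,proj([*(C+100*np.array([np.cos(a),np.sin(a)])),63],K,E))
for z in(12,69):print('tab',z,proj([*(C+157*np.array([np.cos(TA),np.sin(TA)])),z],K,E))
it=look('top')
for n in('stop_spot','knob'):
    print(n,[(round(r['conf'],2),np.array(r['location'])[::-1]*[512,384]) for r in manip.landmark_of('top',n)])
s=im
big=cv2.resize(im[180:225,205:265],None,fx=7,fy=7,interpolation=cv2.INTER_CUBIC)
b2=cv2.resize(it[180:245,215:275],(round(60*7*45/45),455-140),interpolation=cv2.INTER_CUBIC)
cv2.imwrite('pics/f5.png',np.hstack([big,b2]))
print(manip.state()['time_s'])
E
```

```text
side 9.225 9.275 9.325 [(0.96, 102, np.float64(6.14))]
stop_spot [(0.75, array([240. , 201.4]))]
knob [(0.83, array([237.3, 201.1])), (0.34, array([241. , 287.6]))]
wheel_top [(0.69, array([266.9, 202. ])), (0.24, array([181.2, 147.5]))]
-0.2 [236.3 199.1]
0 [236.7 202.8]
0.2 [238.2 206.4]
tab 12 [221.6 214.8]
tab 69 [221.2 203.5]
top 9.525 9.575 9.625 []
stop_spot []
knob []
9.725
```

View pics/f5.png

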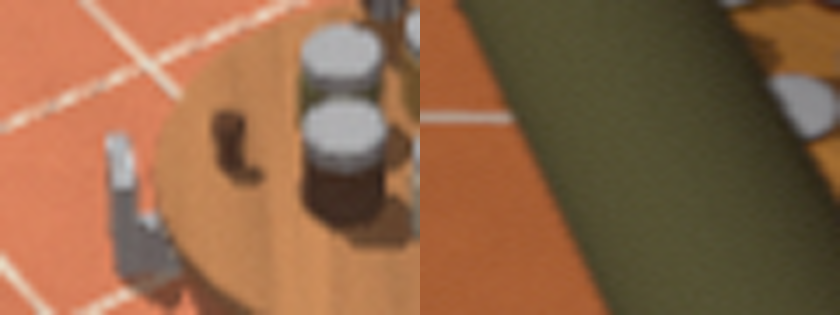

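Emit:
carry_out(targets=[{"delta_pos": [0, 0, 0], "roll": 0}, {"delta_pos": [0, 0, 0], "roll": 0}, {"delta_pos": [0, -3, 0], "roll": 0}, {"delta_pos": [0, -20, 0], "roll": 0}, {"delta_pos": [0, -60, 0], "roll": 0}])

```text
time_s: 10.35
ee_pos: [604.5, 70.7, 104.9]
orientation: [-1.573, -0.004, -0.444]
ft_force: [-0.1, 0.6, -0.6]
grip_width: -0.2
```

```bash
python3 - <<'E'
from h import *
im=look('side')
for i in range(2): look('side')
s=manip.state();print(s['time_s'],s['ee_pos'],s['ft_force'])
print(rel([640,230,200]))
cv2.imwrite('pics/g6.png',cv2.resize(im[180:225,205:265],None,fx=7,fy=7,interpolation=cv2.INTER_CUBIC))
E
```

```text
side 10.35 10.4 10.45 [(0.71, 95, np.float64(6.18))]
side 10.45 10.5 10.55 [(0.71, 101, np.float64(6.23))]
side 10.55 10.6 10.65 [(0.55, 94, np.float64(6.21))]
10.65 [605.67189043  70.69920717 105.32543154] [-0.67511583  0.15301525 -1.16299333]
[-36.82233108 -95.12070579 158.47587476]
```

View pics/g6.png

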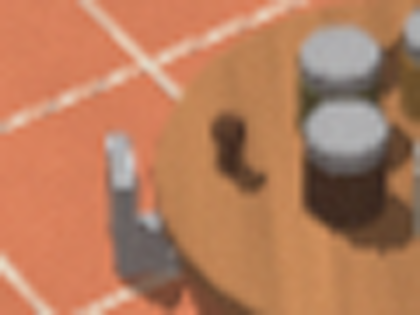

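Emit:
carry_out(targets=[{"delta_pos": [0, -40, 20], "roll": 0}, {"delta_pos": [-8, -80, 50], "roll": 0}, {"delta_pos": [-20, -110, 90], "roll": 0}, {"delta_pos": [-30, -120, 140], "roll": 0}, {"delta_pos": [-40, -120, 190], "roll": 0}])

```text
time_s: 11.28
ee_pos: [651.1, 261.0, 225.1]
orientation: [-1.572, -0.008, -0.445]
ft_force: [0.7, 0.1, -0.1]
grip_width: -0.2
```

Emit:
carry_out(targets=[{"delta_pos": [-10, 0, 50], "roll": 0}, {"delta_pos": [-20, 0, 100], "roll": 0}, {"delta_pos": [-20, 0, 100], "roll": 0}])

```text
time_s: 11.65
ee_pos: [673.0, 365.8, 221.2]
orientation: [-1.573, -0.001, -0.438]
ft_force: [-0.5, -1.1, -0.8]
grip_width: 0.1
```

```bash
python3 - <<'E'
from h import *
np.set_printoptions(precision=1,suppress=True)
look('side');im=look('top');
im,K,E=cam('top')
for n in('stop_spot','knob'):
    print(n,[(round(r['conf'],2),np.array(r['location'])[::-1]*[512,384]) for r in manip.landmark_of('top',n)])
for s in(-.2,0,.2):
    a=TA+s; print(s,proj([*(C+100*np.array([np.cos(a),np.sin(a)])),63],K,E))
for i in range(3): look('top')
s=manip.state();print(s['time_s'],s['ee_pos'],s['ft_force'])
cv2.imwrite('pics/h7.png',cv2.resize(im[135:245,210:320],None,fx=5,fy=5,interpolation=cv2.INTER_CUBIC))
E
```

```text
side 11.65 11.7 11.75 [(0.87, 102, np.float64(6.18))]
top 11.75 11.8 11.85 [(0.87, 99, np.float64(6.16))]
stop_spot [(0.94, array([252.4, 215.2])), (0.54, array([102.2, 201.6]))]
knob [(0.6, array([252.8, 212.4])), (0.17, array([153.3, 237. ]))]
-0.2 [248.4 212.4]
0 [253.7 215.5]
0.2 [259.6 217.5]
top 12.0 12.05 12.1 [(0.85, 102, np.float64(6.1))]
top 12.1 12.15 12.2 [(0.69, 98, np.float64(6.23))]
top 12.2 12.25 12.3 [(0.81, 102, np.float64(6.17))]
12.3 [676.2 359.5 225.1] [-0.7 -0.2 -0.1]
```

View pics/h7.png

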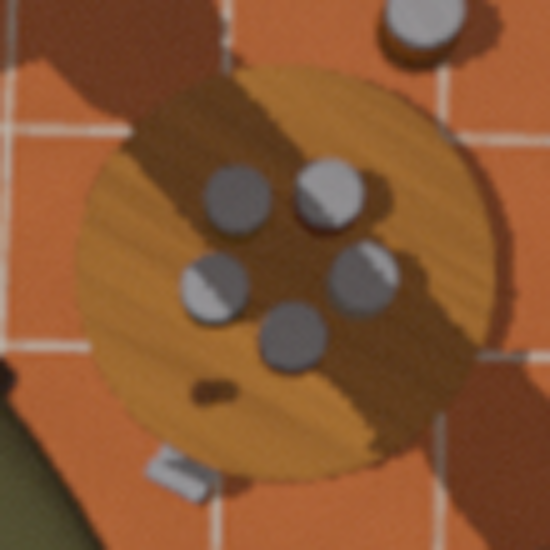

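```bash
python3 -c "
from h import *
print(manip.close_job())"
```

```text
the job is handed in; nothing more can be done
None
```

The wheel stopped with its knob in front of the tab, about 10–12 mm short of centre (the tab allows 20 mm either way), and I handed the job in at about 12.3 s.

- **Flick:** I pushed the knob counter-clockwise with the shut fingertips, to roughly 5 rad/s. It then passed the tab freely twice.
- **Brake:** On the third pass I pressed the clear ring with about 28 N while the wheel was turning at about 2 rad/s. It stopped at the tab. I eased the load off and moved the hand well clear.
- **Last checks:** The top and side cameras agreed on the knob's position, about −0.1 rad. Single network readings ran from −0.18 to −0.05 rad. A measurement by hand on the top picture gave 12 mm. The readings showed no drift over the last 0.5 s.
- **Touching nothing:** The force reading was close to zero with the hand away. I did not measure the loose things again afterwards. The hand did not go near them, except for passing well above.
- **Disagreements:** My two fits for the braking moment differed by 0.11 s, and I used the later one, which corrects for an offset in the side camera's readings. The readings taken while lifting allow a shift of up to about 0.05 rad towards the tab's centre, which is within their noise.

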